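Set a chocolate bar over the slab's end for snapping

ROBOT

A 6-joint arm with a two-finger parallel gripper is mounted at the origin on a cart in front of the work surface, level with it; the furniture and walls round the work are solid. World frame = base frame: x ahead of the robot, y to its left, z up, the work surface at z = 0. Lengths are in m, angles in rad, forces in N, time in s.
With the tool pointing down it reaches from about 0.25 to 0.775 m from the base axis. Payload 4 kg.
Tool frame: the origin (TCP) lies midway between the tips of the shut fingers; the grasp point (between the pads) lies 19 mm behind it; z points along the fingers, y is the line along which they close (so a half turn about z gives the same grasp; the last joint's range is limited). The gripper opens to 94 mm and grips with 3 to 60 N. Pads are 16 mm wide; open, the fingers measure 119 mm over their backs; the gripper's body (75 mm by 177 mm) begins 78 mm behind the grasp point.
Start: joints at [1.13, 0.087, 1.371, -0, 1.684, -0.103], TCP at [0.182, 0.519, 0.206] pointing down, gripper open.
Joint ranges: [-3.1, 3.1], [-0.76, 2.03], [0.27, 2.55], [-1.08, 4.22], [0.17, 2.65], [-2.57, 2.57]. Speed limits (rad/s): [2.79, 2.79, 3.14, 3.14, 3.14, 3.14].

INTERFACE

Orientations are given as [roll, pitch, yaw] about the fixed x, y, z axes, in that order (R = Rz(yaw) Ry(pitch) Rx(roll)).
In Python, from bench import robot gives the robot as it stands.
- The arm moves only by the tool servo_tool, never from a script. Its argument "moves" is a list of rows, each a list of 5 numbers: the shift along the tool's x, y, z in units of 25 mm (1.0 is 25 mm), then the turn about the tool's z in units of 6 degrees (1.0 is 6 degrees), then the closure, from 0 (fully open) to 1 (shut). In form: [[dx, dy, dz, yaw, gripper], ...]. A call has 1 to 10 rows; each row is the pose to reach, as a shift and turn from the pose commanded when the call began, along the tool's axes at that moment; what a row does not reach only later rows make up. A row lasts 1/12 s, in which the tool goes at most 41.7 mm and 7.16 degrees, less where a joint would pass 70% of its speed; a pose out of reach is approached as far as the arm can. A call with a gripper value outside its range is refused whole. The fingers move at their own pace and stop on an object; the grip force is fixed at half the most. Time passes only in rows, so rows that repeat a pose let the fingers close. It gives the time, the measured TCP pose, the force, the opening and the grip force at its end, in the units of the state.
- robot.get_obs(): the state, without advancing time (a new reading comes with each control period).
- robot.snapshot(name): name is "scene" or "top"; returns a dict with "image" (480x640x3 uint8, blue, green, red), "fx", "fy", "cx", "cy" (pixels), "eye" and "orientation" of the camera in the world. Camera axes: x right, y down, z forward; pixel columns grow to the right and rows downward; lengths in m; the calibration is good to about 2 mm. A picture is of the moment at which its call begins. There is no depth.
- robot.close_job(): hands the job in; it is judged then, once.
The state is a dict: "time": time; "joint_positions": joint angles; "qvel": joint speeds; "joint_torque": joint torques, N m; "tool_pos": TCP position; "ee_rot": TCP orientation; "wrist_force": force on the tool from outside, world axes, zero at the start; "wrist_torque": the same for the moment, N m; "width": finger opening in m; "finger_force": force on a finger pad.
Only numpy, scipy, OpenCV 4.12 (cv2) and the standard library are available. Lean on these libraries where they do the work, as an engineer would, in place of code of your own. Each camera call takes 0.05 s, during which the arm holds its last target. There are 200 camera calls.

TASK

Get the chocolate bar ready to be snapped over the plate: push it along the marble slab, never lifting it, until exactly two rows of squares stick out over the end of the slab beside which the plate stands, with the groove behind the second row lying along the slab's edge. Then press down with a fingertip on the part of the bar that lies on the slab, firmly enough to hold it but not so hard that it cracks, and finish while holding it down like that. Leave everything else where it stands.

Things in the scene. Friction and masses are not known exactly. Their poses are not given: they have to be found in the camera images.
- marble_slab: Pale marble pastry slab, 240 (its x) x 400 (its y) x 30 mm high, flat on the worktop; it does not move. Origin: centre of its underside; z up. Its short ends are at y = +200 and -200 mm in its frame; the plate stands on the worktop beside one of them, the loaf tin beside the other, and which is where varies.
- chocolate_bar: Dark brown rigid bar of chocolate lying loose on the slab near its middle, 96 (its x) x 168 (its y) x 12 mm thick, about 0.2 kg. Moulded in 24 mm squares, 4 across and 7 rows along y, both ends alike: two rows are 48 mm. Origin: centre of its underside; z up. Turned up to 0.4 rad from the slab's y axis at the start. Slides under a light push.
- plate: Round white plate for the pieces, 180 mm across, 20 mm high, lower than the slab, with its centre about 300 mm from the slab's centre. Origin: centre of its underside. Shows over which end of the slab the bar must stick out; leave it where it is.
- loaf_tin: Black open loaf tin, 91 x 213 x 87 mm high, at the slab's other end, its long side parallel to that end, its near wall about 55 mm from it. Origin: centre of its underside. Leave it.
- sugar_jar: Glass jar of sugar with a grey lid, 64 mm across, 90 mm high, behind the slab's far long side. Origin: centre of its underside. Leave it.
- shot_glass: Small thick glass, 44 mm across, 55 mm high, behind the slab's far long side. Origin: centre of its underside. Leave it.
- coffee_cup: Small white cup with a handle, 62 x 92 x 51 mm high, on the worktop in front of the slab, to the right. Origin: centre of its underside. Leave it.
- teaspoon: Steel teaspoon, 130 mm long, 11 mm high, lying near the front of the worktop on the right. Origin: middle of its underside. Leave it.
- wooden_spoon: Wooden spoon, 310 mm long, 14 mm high, lying near the front of the worktop on the left. Origin: middle of its underside. Leave it.

How it is judged:
At the end, for the whole second after the job is handed in: Bar flat and at rest on the slab, 48 mm (two rows, within 6 mm) out over the end beside the plate, square to it within 0.10 rad, centre within 75 mm of the slab's middle line; a finger presses on it with 2.5 to 40 N, bar and slab pressed together with over 4.5 N (((y of plate in the frame of marble_slab above 0 m and y of chocolate_bar in the frame of marble_slab between 0.158 and 0.17 m) or (y of plate in the frame of marble_slab below 0 m and y of chocolate_bar in the frame of marble_slab between -0.17 and -0.158 m)) and x of chocolate_bar in the frame of marble_slab between -0.075 and 0.075 m and angle between the y axis of chocolate_bar and the y axis of marble_slab, either way round below 0.1 rad and angle between chocolate_bar's own z axis and vertical below 0.05 rad and z of chocolate_bar in the frame of marble_slab between 0.026 and 0.034 m and linear speed of chocolate_bar below 0.01 m/s and contact force between the fingers and chocolate_bar between 2.5 and 40 N and contact force between chocolate_bar and marble_slab above 4.5 N); the arm keeps its last pose, push and grip.
It fails at once if the bar is lifted or carried (more than 8 mm off the slab) (z of chocolate_bar in the frame of marble_slab above 0.038 m).
It fails at once if the bar tips up or falls off the slab (angle between chocolate_bar's own z axis and vertical above 0.15 rad or z of chocolate_bar in the frame of marble_slab below 0.018 m).
It fails at once if the bar is pressed so hard that it cracks (more than 60 N) (contact force between the fingers and chocolate_bar above 60 N).
It fails at once if another thing is moved by more than 25 mm or knocked over (distance of any of sugar_jar, shot_glass, coffee_cup, loaf_tin, plate, teaspoon, wooden_spoon from where it was at the start of the episode above 0.025 m or angle between any of sugar_jar, shot_glass, coffee_cup, loaf_tin, plate's own z axis and vertical above 0.3 rad).
It also fails if it takes over 56 s, if anything falls off the work surface, if the arm or the gripper's body presses on something with over 40 N, if the wrist force passes 120 N, or if a joint passes its speed limit or range.

## Working session

There is one attempt and no reset: what is moved stays moved. The work goes in short steps, Python scripts to look and compute and a tool call to move; the robot and the scene stay as the last step left them, time stands still between calls to the robot, and variables do not carry over. Pictures are saved under pics/ and viewed, at most 10 in all, crops included, and the job is handed in when it is done.

Besides the shell and the picture viewer there is one more tool, called after "Request:" by a JSON object that holds its "fn" and its "kwargs", one argument or row to a line. servo_tool: Moves the arm, as the interface text tells. Its arguments: {"type":"object","properties":{"moves":{"type":"array"}},"required":["moves"]}

```bash
mkdir -p pics; cat > h.py <<'E'
import numpy as np, cv2
from scipy.spatial.transform import Rotation as R
from bench import robot
def rot(o):
    o=np.array(o,float)
    return o if o.shape==(3,3) else R.from_euler('xyz',o).as_matrix() if o.size==3 else R.from_quat(o).as_matrix()
def ray(s,uv,z):
    d=rot(s['orientation'])@np.array([(uv[0]-s['cx'])/s['fx'],(uv[1]-s['cy'])/s['fy'],1]); e=np.array(s['eye'])
    return e+d*(z-e[2])/d[2]
def proj(s,p):
    c=rot(s['orientation']).T@(np.array(p)-s['eye']); return np.array([s['fx']*c[0]/c[2]+s['cx'],s['fy']*c[1]/c[2]+s['cy']])
E
python3 - <<'E'
from h import *
for n in('top','scene'):
    s=robot.snapshot(n); cv2.imwrite(f'pics/{n}0.png',s['image']); print(n,s['fx'],s['cx'],s['cy'],s['eye'],s['orientation'])
print(robot.get_obs())
E
```

```text
top 485.0427710062925 323.0241263042101 233.2587027103553 [ 0.43927848 -0.03296847  1.32173931] [-3.08165486 -0.01091483 -1.57226881]
scene 556.1125458083294 321.2449249065963 236.65819714873982 [-0.04350759 -0.69307127  1.08096914] [-2.43619153  0.00561928 -0.70126541]
{'time': 0.1, 'joint_positions': array([ 1.12993449e+00,  8.78893137e-02,  1.37206751e+00,  6.60306339e-06,
        1.68361070e+00, -1.03086166e-01]), 'qvel': array([ 0.00120332,  0.00045802, -0.00395028, -0.00104659,  0.00077324,
        0.00022123]), 'joint_torque': array([ 2.02730276e-03, -3.41253841e+01, -3.03301227e+01,  7.19489576e-02,
        3.04887362e-02, -1.14047409e-04]), 'tool_pos': array([0.18205047, 0.51848136, 0.2044348 ]), 'ee_rot': array([-3.13962894e+00, -2.09748983e-04,  2.80381752e+00]), 'wrist_force': array([0.47668057, 0.10765185, 0.45259752]), 'wrist_torque': array([0.07504385, 0.03570317, 0.03976685]), 'finger_force': 0.0, 'width': 0.09420580101970487}
```

View pics/top0.png

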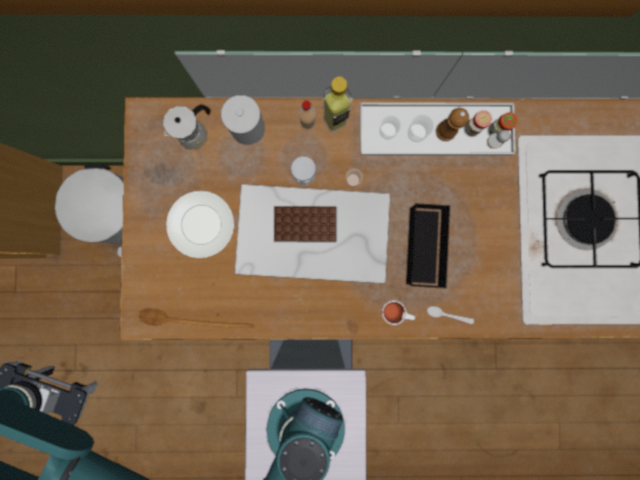

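View pics/scene0.png

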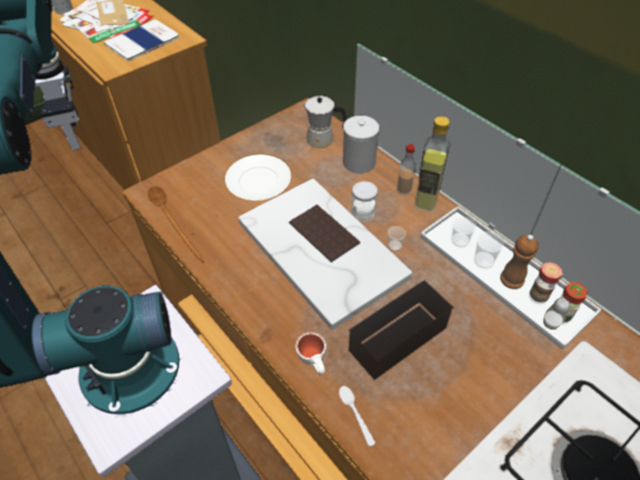

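The top view shows the plate at (200,225), left of the slab (+y). The slab's corners are near (241,185), (389,194), (386,282), (236,275). The bar spans about (274,206) to (336,242), and the tin is on the right at (428,245). I'll measure more closely in an enlarged crop.

```bash
cat >> h.py <<'E'
def barpix(s):
    im=s['image'].astype(int); m=((im.max(2)<125)&(im[...,2]>im[...,0]+8)).astype(np.uint8); m[:185]=0;m[285:]=0;m[:,:190]=0;m[:,395:]=0
    m=cv2.morphologyEx(m,cv2.MORPH_CLOSE,np.ones((3,3)))
    n,l,st,_=cv2.connectedComponentsWithStats(m); k=1+st[1:,4].argmax(); c=cv2.findContours((l==k).astype(np.uint8),0,2)[0][0]
    return c
def bar(s,z=.042):
    c=barpix(s)[:,0,:]; w=np.array([ray(s,p,z)[:2] for p in c]).astype(np.float32)
    return cv2.minAreaRect(w*1000)
E
python3 - <<'E'
from h import *
s=robot.snapshot('top'); im=s['image']
print('bar',bar(s), 'len +~2.3mm px')
m=((im.min(2)>150)).astype(np.uint8)
m[:180]=0;m[290:]=0;m[:,:235]=0;m[:,395:]=0
c=max(cv2.findContours(cv2.morphologyEx(m,cv2.MORPH_CLOSE,np.ones((3,3))),0,2)[0],key=cv2.contourArea)[:,0,:]
w=np.array([ray(s,p,.03)[:2] for p in c]).astype(np.float32)*1000
r=cv2.minAreaRect(w);print('slab',r, cv2.boxPoints(r))
for n,uv,z in(('plate',(200,224),.02),):print(n,ray(s,uv,z))
k=cv2.resize(im[175:290,225:400],None,fx=4.5,fy=4.5,interpolation=cv2.INTER_CUBIC);cv2.imwrite('pics/c1.png',k)
E
```

```text
bar ((542.0761108398438, 1.9416961669921875), (161.6416778564453, 92.89632415771484), 89.94314575195312) len +~2.3mm px
slab ((516.8150634765625, -18.937454223632812), (399.55767822265625, 238.02203369140625), 86.3753433227539) [[ 385.4121  -210.79277]
 [ 622.958   -225.84053]
 [ 648.218    172.91786]
 [ 410.67212  187.96562]]
plate [0.54254762 0.28293415 0.02      ]
```

View pics/c1.png

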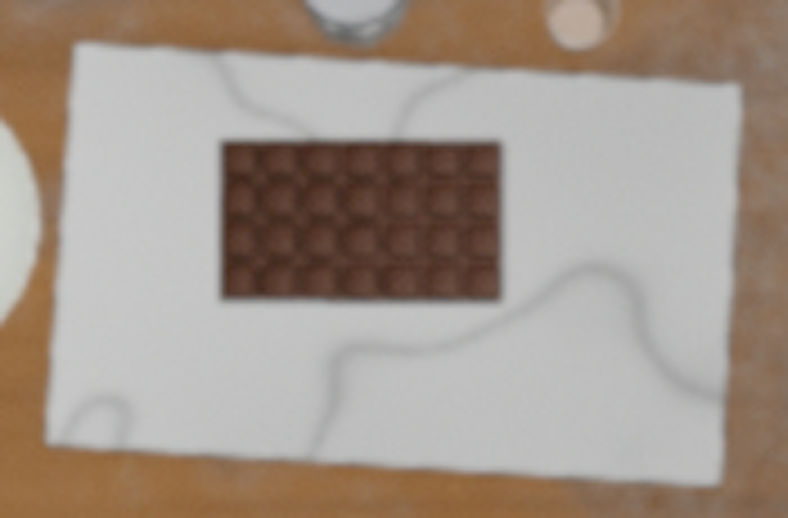

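Request:
{"fn": "servo_tool", "kwargs": {
  "moves": [
    [-1.5,-1.35,0,1,0.4],
    [-3,-2.7,0,2,0.4],
    [-4.5,-4.05,0,3,0.4],
    [-6,-5.4,0,4,0.4],
    [-7.5,-6.75,0,5,0.4],
    [-9,-8.1,0,6,0.4],
    [-10.5,-9.45,0,7,0.4],
    [-12,-10.8,0,8,0.4],
    [-13,-11.7,0,9,0.4],
    [-13,-11.7,0,9,0.4]
  ]
}}

```text
time: 0.98
tool_pos: [0.3824, 0.1514, 0.2054]
ee_rot: [3.141, -0.0, 1.858]
wrist_force: [0.1, 0.4, -0.6]
width: 0.0563
finger_force: 0.0
```

```bash
cat >> h.py <<'E'
SC=np.array([.5168,-.0189]); SA=-.0632
def sl(p): # world->slab xy mm
    c,s_=np.cos(SA),np.sin(SA); d=np.array(p[:2])-SC; return np.array([c*d[0]+s_*d[1],-s_*d[0]+c*d[1]])*1000
def toslab(x,y):
    c,s_=np.cos(SA),np.sin(SA); return SC+np.array([c*x-s_*y,s_*x+c*y])/1000
def delta(x,y,z):
    o=robot.get_obs(); p=np.array(o['tool_pos']); t=np.r_[toslab(x,y),z/1000]
    u=rot(o['ee_rot']).T@(t-p)/.025; yaw=(o['ee_rot'][2]-1.5076)/np.radians(6)
    print('t',o['time'],'slab',sl(p).round(1),'z',p[2].round(4),'F',o['wrist_force'].round(1),'w',round(o['width'],3),'ff',o['finger_force']); print('need',u.round(2),'yaw',round(yaw,2))
E
python3 -c "
from h import *
delta(24,-105,206);print(robot.get_obs()['ee_rot'])"
```

```text
t 0.9833 slab [-144.9  161.5] z 0.2054 F [ 0.1  0.4 -0.6] w 0.056 ff 0.0
need [-12.33   2.69  -0.03] yaw 3.35
[ 3.14110195e+00 -1.62373732e-04  1.85802627e+00]
```

Request:
{"fn": "servo_tool", "kwargs": {
  "moves": [
    [-1.5,0.35,0,0.5,0.4],
    [-3,0.7,0,1,0.4],
    [-4.5,1.05,0,1.5,0.4],
    [-6,1.4,0,2,0.4],
    [-7.5,1.7,0,2.5,0.4],
    [-9,2,0,3,0.4],
    [-10.5,2.3,0,3.35,0.4],
    [-11.7,2.6,0,3.35,0.4],
    [-12.33,2.69,0,3.35,0.4],
    [-12.33,2.69,0,3.35,0.4]
  ]
}}

```text
time: 1.82
tool_pos: [0.5353, -0.1254, 0.2041]
ee_rot: [-3.14, 0.0, 1.507]
wrist_force: [-0.8, -1.0, -0.4]
width: 0.0563
finger_force: 0.0
```

```bash
python3 -c "
from h import *
delta(24,-105,37)"
```

```text
t 1.8167 slab [  25.2 -105.2] z 0.2041 F [-0.8 -1.  -0.4] w 0.056 ff 0.0
need [ 0.01 -0.03  6.69] yaw -0.01
```

Request:
{"fn": "servo_tool", "kwargs": {
  "moves": [
    [0,0,1,0,0.4],
    [0,0,2,0,0.4],
    [0,0,3,0,0.4],
    [0,0,4,0,0.4],
    [0,0,5,0,0.4],
    [0,0,5.8,0,0.4],
    [0,0,6.4,0,0.4],
    [0,0,6.7,0,0.4],
    [0,0,6.7,0,0.4],
    [0,0,6.7,0,0.4]
  ]
}}

```text
time: 2.65
tool_pos: [0.5348, -0.1219, 0.0384]
ee_rot: [3.141, -0.0, 1.511]
wrist_force: [-0.3, 0.3, 0.3]
width: 0.0564
finger_force: 0.0
```

```bash
python3 -c "
from h import *
delta(24,-70,36)
s=robot.snapshot('scene'); delta(24,-70,36)
u,v=proj(s,robot.get_obs()['tool_pos']).astype(int);print(u,v)
cv2.imwrite('pics/s2.png',cv2.resize(s['image'][v-60:v+60,u-80:u+80],None,fx=5,fy=5,interpolation=2))"
```

```text
t 2.65 slab [  24.5 -101.6] z 0.0384 F [-0.3  0.3  0.3] w 0.056 ff 0.0
need [ 1.27 -0.01  0.1 ] yaw 0.04
t 2.7 slab [  25.2 -102.1] z 0.0393 F [-0.   0.1 -0.5] w 0.056 ff 0.0
need [ 1.28 -0.04  0.13] yaw 0.03
355 261
```

View pics/s2.png

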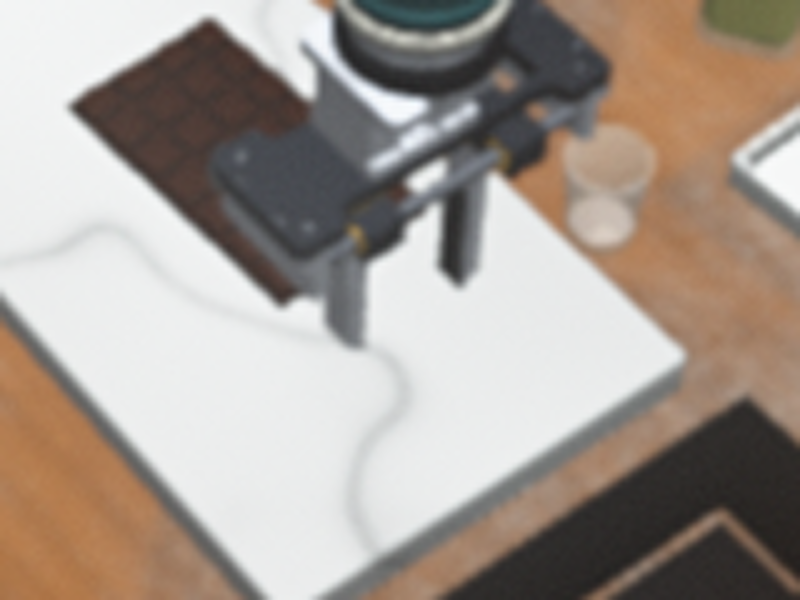

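The gripper's fingers (crop 345,340 and 460,280) stand just behind the bar's near end, free of the slab and other things. I'll lower it 3 mm and push.

Request:
{"fn": "servo_tool", "kwargs": {
  "moves": [
    [0,0,0.12,0,0.4],
    [0.4,0,0.12,0,0.4],
    [0.8,0,0.12,0,0.4],
    [1.1,0,0.12,0,0.4],
    [1.3,0,0.12,0,0.4],
    [1.5,0,0.12,0,0.4],
    [1.7,0,0.12,0,0.4],
    [1.9,0,0.12,0,0.4],
    [2.1,0,0.12,0,0.4],
    [2.3,0,0.12,0,0.4]
  ]
}}

```text
time: 3.53
tool_pos: [0.5386, -0.0651, 0.0352]
ee_rot: [3.141, 0.0, 1.51]
wrist_force: [-1.0, -1.5, 2.0]
width: 0.0564
finger_force: 0.8
```

```bash
python3 -c "
from h import *
delta(24,60,36)"
```

```text
t 3.5333 slab [ 24.7 -44.8] z 0.0352 F [-1.  -1.5  2. ] w 0.056 ff 0.8095038682222366
need [ 4.19 -0.02 -0.03] yaw 0.03
```

Request:
{"fn": "servo_tool", "kwargs": {
  "moves": [
    [0.25,0,0,0,0.4],
    [0.5,0,0,0,0.4],
    [0.75,0,0,0,0.4],
    [1,0,0,0,0.4],
    [1.25,0,0,0,0.4],
    [1.5,0,0,0,0.4],
    [1.75,0,0,0,0.4],
    [2,0,0,0,0.4],
    [2.25,0,0,0,0.4],
    [2.5,0,0,0,0.4]
  ]
}}

```text
time: 4.37
tool_pos: [0.5421, -0.0023, 0.035]
ee_rot: [-3.142, -0.0, 1.511]
wrist_force: [0.1, -2.6, 1.4]
width: 0.0563
finger_force: 0.8
```

Request:
{"fn": "servo_tool", "kwargs": {
  "moves": [
    [0.25,0,0,0,0.4],
    [0.5,0,0,0,0.4],
    [0.7,0,0,0,0.4],
    [0.85,0,0,0,0.4],
    [1,0,0,0,0.4],
    [1.1,0,0,0,0.4],
    [1.2,0,0,0,0.4],
    [1.3,0,0,0,0.4],
    [1.3,0,0,0,0.4],
    [1.3,0,0,0,0.4]
  ]
}}

```text
time: 5.2
tool_pos: [0.5438, 0.03, 0.0347]
ee_rot: [-3.141, -0.001, 1.511]
wrist_force: [-0.2, 0.7, -0.2]
width: 0.0566
finger_force: 0.0
```

```bash
python3 -c "
from h import *
delta(24,72,36)
s=robot.snapshot('top'); print(barpix(s).reshape(-1,2).min(0),barpix(s).reshape(-1,2).max(0))
cv2.imwrite('pics/t3.png',cv2.resize(s['image'][175:290,180:340],None,fx=5,fy=5,interpolation=2))"
```

```text
t 5.2 slab [23.9 50.5] z 0.0347 F [-0.2  0.7 -0.2] w 0.057 ff 0.0
need [ 0.86  0.01 -0.05] yaw 0.03
[227 200] [251 236]
```

View pics/t3.png

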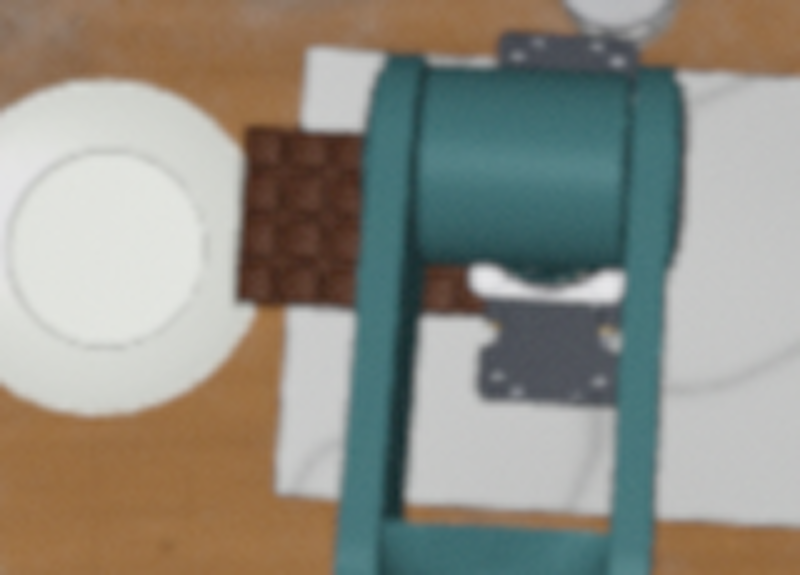

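The bar's front corners are at crop (248,127) and (238,302). The slab's edge runs from (305,48) to (276,493). The bar is square and sticks out about 26 mm.

```bash
cat >> h.py <<'E'
def meas(s,A,B,C,D,k,o):
    f=lambda p:(np.array(p)/k+o-.5+.5/1*0)
    a,b=[sl(ray(s,f(p),.042)) for p in(A,B)]; c,d=[sl(ray(s,f(p),.03)) for p in(C,D)]
    print('bar front corners',a.round(1),b.round(1),'edge',c.round(1),d.round(1))
E
python3 -c "
from h import *
s=robot.snapshot('top'); meas(s,(248,127),(238,302),(305,48),(276,493),5,np.array([180,175]))"
```

```text
bar front corners [ 73.9 225.6] [-19.1 224.1] edge [119.7 200.6] [-118.4  198.8]
```

Request:
{"fn": "servo_tool", "kwargs": {
  "moves": [
    [0.15,0,0,0,0.4],
    [0.3,0,0,0,0.4],
    [0.45,0,0,0,0.4],
    [0.58,0,0,0,0.4],
    [0.7,0,0,0,0.4],
    [0.78,0,0,0,0.4],
    [0.84,0,0,0,0.4],
    [0.87,0,0,0,0.4],
    [0.87,0,0,0,0.4],
    [0.87,0,0,0,0.4]
  ]
}}

```text
time: 6.13
tool_pos: [0.5455, 0.0514, 0.0351]
ee_rot: [3.141, -0.001, 1.511]
wrist_force: [-0.5, 0.7, -0.1]
width: 0.0566
finger_force: 0.0
```

```bash
python3 -c "
from h import *
delta(24,72,36)
s=robot.snapshot('top')
cv2.imwrite('pics/t4.png',cv2.resize(s['image'][180:280,205:280],None,fx=6,fy=6,interpolation=2))"
```

```text
t 6.1333 slab [24.2 72. ] z 0.0351 F [-0.5  0.7 -0.1] w 0.057 ff 0.0
need [ 0.   -0.01 -0.04] yaw 0.03
```

View pics/t4.png

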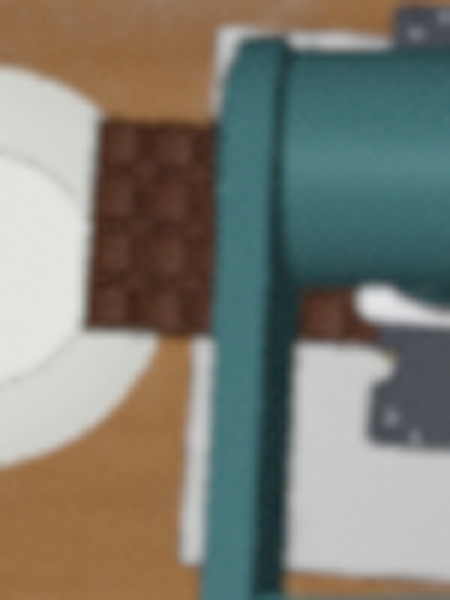

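The front corners are at crop (100,121) and (87,328), and the slab edge runs from (218,28) to (181,563). The second groove is at about x=205, close to the edge.

```bash
python3 -c "
from h import *
s=robot.snapshot('top'); meas(s,(100,121),(87,328),(218,28),(181,563),6,np.array([205,180]))"
```

```text
bar front corners [ 73.2 246.6] [-18.5 245.5] edge [119.6 199.7] [-119.   198.9]
```

The bar is on target: the measured overhang is 46.7 mm, and 48 mm by finger position. Edge blur makes the bar look about 2 mm short at each side. Next I back off, rise, shut the fingers and move over the bar.

Request:
{"fn": "servo_tool", "kwargs": {
  "moves": [
    [-0.3,0,0,0,0.4],
    [-0.5,0,0,0,0.4],
    [-0.5,0,-0.8,0,0.4],
    [-0.5,0,-1.5,0,0.6],
    [0.3,0,-1.5,0,1],
    [1.1,0,-1.5,0,1],
    [1.9,0,-1.5,0,1],
    [2.1,0,-1.5,0,1],
    [2.1,0,-1.5,0,1],
    [2.1,0,-1.5,0,1]
  ]
}}

```text
time: 7.07
tool_pos: [0.5484, 0.1028, 0.0723]
ee_rot: [-3.141, 0.001, 1.511]
wrist_force: [0.4, -0.5, -0.5]
width: 0.0131
finger_force: 0.0
```

```bash
python3 -c "
from h import *
delta(26,125,44)"
```

```text
t 7.0667 slab [ 23.8 123.5] z 0.0723 F [ 0.4 -0.5 -0.5] w 0.013 ff 0.0
need [0.06 0.09 1.13] yaw 0.03
```

Request:
{"fn": "servo_tool", "kwargs": {
  "moves": [
    [0,0,0,0,1],
    [0,0,0.3,0,1],
    [0,0,0.6,0,1],
    [0,0,0.85,0,1],
    [0,0,1,0,1],
    [0,0,1.08,0,1],
    [0,0,1.08,0,1],
    [0,0,1.08,0,1]
  ]
}}

```text
time: 7.73
tool_pos: [0.5485, 0.1036, 0.0453]
ee_rot: [-3.141, -0.0, 1.511]
wrist_force: [-0.4, 1.4, 0.5]
width: 0.0004
finger_force: 0.0
```

Request:
{"fn": "servo_tool", "kwargs": {
  "moves": [
    [0,0,0.03,0,1],
    [0,0,0.06,0,1],
    [0,0,0.06,0,1],
    [0,0,0.06,0,1]
  ]
}}

```text
time: 8.07
tool_pos: [0.5486, 0.1037, 0.0442]
ee_rot: [3.141, -0.0, 1.511]
wrist_force: [-0.4, 0.6, 0.2]
width: 0.0002
finger_force: 0.0
```

Request:
{"fn": "servo_tool", "kwargs": {
  "moves": [
    [0,0,0.03,0,1],
    [0,0,0.05,0,1],
    [0,0,0.05,0,1],
    [0,0,0.05,0,1]
  ]
}}

```text
time: 8.4
tool_pos: [0.5484, 0.1036, 0.0427]
ee_rot: [-3.141, -0.0, 1.511]
wrist_force: [0.5, 0.0, -0.3]
width: 0.0004
finger_force: 0.0
```

Request:
{"fn": "servo_tool", "kwargs": {
  "moves": [
    [0,0,0.02,0,1],
    [0,0,0.03,0,1],
    [0,0,0.03,0,1],
    [0,0,0.03,0,1]
  ]
}}

```text
time: 8.73
tool_pos: [0.5486, 0.1036, 0.0423]
ee_rot: [3.141, -0.0, 1.511]
wrist_force: [-0.6, 0.1, 2.8]
width: 0.0007
finger_force: 1.1
```

Contact. I'll go on in small steps.

Request:
{"fn": "servo_tool", "kwargs": {
  "moves": [
    [0,0,0.01,0,1],
    [0,0,0.02,0,1],
    [0,0,0.02,0,1],
    [0,0,0.02,0,1]
  ]
}}

```text
time: 9.07
tool_pos: [0.5486, 0.1036, 0.0423]
ee_rot: [3.141, -0.0, 1.511]
wrist_force: [-0.9, -0.2, 4.5]
width: 0.0003
finger_force: 2.6
```

Request:
{"fn": "servo_tool", "kwargs": {
  "moves": [
    [0,0,0.02,0,1],
    [0,0,0.04,0,1],
    [0,0,0.06,0,1],
    [0,0,0.06,0,1],
    [0,0,0.06,0,1]
  ]
}}

```text
time: 9.48
tool_pos: [0.5486, 0.1036, 0.0422]
ee_rot: [3.141, -0.0, 1.511]
wrist_force: [-4.9, -0.7, 11.0]
width: 0.0002
finger_force: 5.4
```

Request:
{"fn": "servo_tool", "kwargs": {
  "moves": [
    [0,0,0.02,0,1],
    [0,0,0.03,0,1],
    [0,0,0.03,0,1],
    [0,0,0.03,0,1],
    [0,0,0.03,0,1],
    [0,0,0.03,0,1]
  ]
}}

```text
time: 9.98
tool_pos: [0.5487, 0.1036, 0.0422]
ee_rot: [3.141, -0.0, 1.511]
wrist_force: [-5.1, -0.9, 14.5]
width: 0.0003
finger_force: 6.9
```

```bash
python3 -c "
from h import *
delta(24,125,42)
s=robot.snapshot('top')
cv2.imwrite('pics/t5.png',cv2.resize(s['image'][180:280,205:280],None,fx=6,fy=6,interpolation=2))
s=robot.snapshot('scene')
cv2.imwrite('pics/s5.png',cv2.resize(s['image'][150:290,220:400],None,fx=4,fy=4,interpolation=2))
delta(24,125,42)"
```

```text
t 9.9833 slab [ 24.1 124.3] z 0.0422 F [-5.1 -0.9 14.5] w 0.0 ff 6.872387523762882
need [ 0.03 -0.    0.01] yaw 0.03
t 10.0833 slab [ 24.  124.2] z 0.0422 F [-5.3  0.2 14.1] w 0.001 ff 6.873228892218322
need [ 0.03 -0.    0.01] yaw 0.03
```

View pics/t5.png

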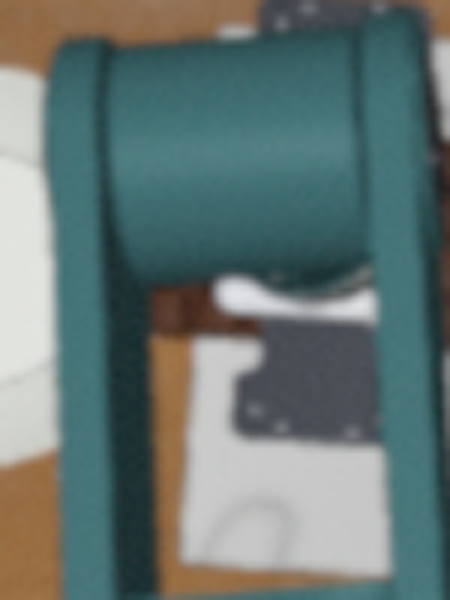

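View pics/s5.png

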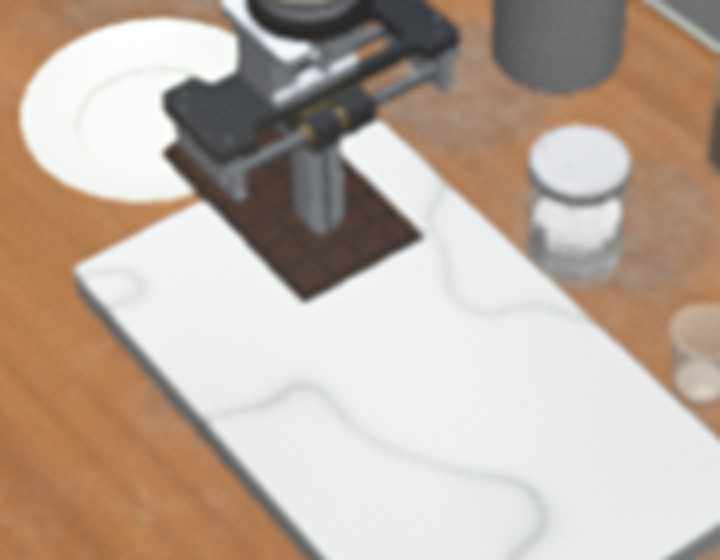

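The shut fingers press on the middle of the bar at crop (318,230). The bar's rear corners are at (305,300) and (423,237), and nothing else has moved. I'll check those corners and hand in.

```bash
python3 -c "
from h import *
s=robot.snapshot('scene')
a,b=[sl(ray(s,np.array(p)/4+[219.6,149.6],.036)) for p in((305,300),(423,237))]; print(a,b)
c=sl(ray(s,np.array((76,268))/4+[219.6,149.6],.03)); print('slab corner',c)
if 74<(a[1]+b[1])/2<86: print(robot.get_obs()['wrist_force'],robot.close_job())"
```

```text
[-18.68024416  80.36847999] [73.26906358 79.35638868]
slab corner [-117.62888298  195.47922031]
the job is handed in; nothing more can be done
[-5.33517238 -1.03797679 14.72356999] None
```

The job is handed in: the bar sticks out about 47–48 mm (two rows) over the plate end, square to the edge, and the shut fingertips hold it down with about 14 N; nothing else in view moved.

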